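# Click the extraction tube onto the bench dust extractor

### The job

Fit the blue square tube to the bench dust extractor: push it along its trough and fully home onto the stub, until the red spring button pops up through the hole in its top. The two dropper bottles left standing in the trough are in the way, so move both into the green tray and leave them standing upright on its floor. Keep the tube down in the trough, and leave the stack of cups and the teal gauze carton where they stand.

Things in the scene. Friction and masses are not known exactly. Their poses are not given: they have to be found in the camera images.
- extractor: White bench dust extractor, fixed (place and heading vary). Origin: on the worktop, under the middle of the housing face that carries the stub. +x points from that face into the housing, z up. Housing: x 0 to 160 mm, 150 mm wide, 92 mm high (knob on top to 104). Stub and trough lie along its -x axis, centred on y = 0.
- stub_tip (a point): Centre of the free end of the polished square aluminium stub (34 mm wide, 34.5 mm high, 45 mm long) that sticks out of the housing face along the extractor's -x, 9.5 to 44 mm above the worktop. Axes as the extractor's.
- trough_end (a point): Middle of the floor's edge at the open far end of the dark steel trough, which smooth, runs straight from here 310 mm along +x, under the stub, to the housing. Open on top; floor 4 mm above the worktop, 58 mm wide inside, walls 4 mm thick, their tops 24 mm above the worktop. Axes as the extractor's.
- button (a joint): Red domed spring button, 10 mm across, on top of the stub at extractor x = -22 mm, y = 0; its top is 51.5 mm above the worktop. Value in m: 0 fully out (also before the tube reaches it), up to 0.007 pressed in. Spring 2.5 N out, 6 N fully in. The tube's flared mouth presses it in as the tube is pushed on (push of roughly 3 to 8 N); it springs out to 0 when the hole comes over it.
- tube: Blue square tube, loose, 110 mm long, 0.13 to 0.25 kg, lying in the trough, +x (its open mouth) towards the stub. Origin: centre of its underside. Straight part 46 mm wide, 45 high; bore 38 x 38, 4 to 42 mm above the underside. The last 10 mm flare to 54 mm wide and 52 high and centre it on the stub. Fully home when the mouth meets the housing: origin at extractor x = -55 mm.
- tube_inlet (a point): Centre of the flat closed guard plate (54 mm wide, 46 mm high, with dark slots painted in it) at the tube's -x end, 23 mm above the tube's underside: the face to push on. It stands 26 mm above the trough's walls. Axes as the tube's.
- tube_hole (a point): Centre of the 14 mm round hole in the tube's top, at tube x = +34 mm, 45 mm above its underside.
- bottle_red_mid (a point): Dark dropper bottle with a dark red cap, loose, half-way up its height of 68 mm. Round body 26 mm across up to 47 mm, then the cap, 18 mm across; 20 to 42 g. It stands in the trough, either between stub and tube or behind the tube (the two bottles swap places).
- bottle_blue_mid (a point): White dropper bottle with a blue cap, the same shape, half-way up; it stands in the trough in the other of the two places.
- tray: Green open tray, fixed (place and heading vary), 118 (x) x 84 (y) mm, walls 4 mm thick and 18 mm high, inner floor 4 mm above the worktop. Origin: centre of its underside.
- cups: Upside-down stack of white cups, bystander, 74 mm across, 103 mm high, between trough and tray. Origin: centre of the underside.
- gauze: Teal and white carton, bystander, 94 x 62 x 36 mm. Origin: centre of the underside.
Things that resemble listed ones, but are neither listed nor needed, are in the scene too. What is shaped like the part that bears bottle_red_mid but purple is not meant.

How it is judged:
At the end, for the whole second after the job is handed in: The tube is on the stub within 6 mm of fully home, in line with it and lying in the trough, the red button stands out through its hole (within 1.5 mm of fully out), and both bottles stand upright (within 0.15 rad) on the floor of the green tray; all at rest (x of tube in the frame of extractor above -0.061 m and y of tube in the frame of extractor between -0.006 and 0.006 m and z of tube in the frame of extractor below 0.01 m and angle between the x axis of tube and the x axis of extractor, either way round below 0.08 rad and value of joint button below 0.0015 m and linear speed of tube below 0.02 m/s and x of bottle_red_mid in the frame of tray between -0.055 and 0.055 m and y of bottle_red_mid in the frame of tray between -0.038 and 0.038 m and z of bottle_red_mid in the frame of tray between 0.03 and 0.045 m and angle between each of bottle_red_mid, bottle_blue_mid's own z axis and vertical below 0.15 rad and x of bottle_blue_mid in the frame of tray between -0.055 and 0.055 m and y of bottle_blue_mid in the frame of tray between -0.038 and 0.038 m and z of bottle_blue_mid in the frame of tray between 0.03 and 0.045 m); the robot touches nothing.
It fails at once if the tube is lifted more than 20 mm off the trough floor (z of tube in the frame of extractor above 0.024 m).
It fails at once if the stack of cups or the gauze carton is moved by more than 30 mm (distance of any of cups, gauze from where it was at the start of the episode above 0.03 m).
It also fails if it takes over 72 s, if anything falls off the work surface, if the arm or the gripper's body presses on something with over 40 N, if the wrist force passes 120 N, or if a joint passes its speed limit or range.

### The arm

A 6-joint arm with a two-finger parallel gripper is mounted at the origin on a cart in front of the work surface, level with it; the furniture and walls round the work are solid. World frame = base frame: x ahead of the robot, y to its left, z up, the work surface at z = 0. Lengths are in m, angles in rad, forces in N, time in s.
With the tool pointing down it reaches from about 0.275 to 0.725 m from the base axis. Payload 5.6 kg.
Tool frame: the origin (TCP) lies midway between the tips of the shut fingers; the grasp point (between the pads) lies 19 mm behind it; z points along the fingers, y is the line along which they close (so a half turn about z gives the same grasp; the last joint's range is limited). The gripper opens to 85 mm and grips with 20 to 120 N. Pads are 22 mm wide; open, the fingers measure 114 mm over their backs; the gripper's body (76 mm by 85 mm) begins 54 mm behind the grasp point. The pads swing forward as they close: fully open they stand 13 mm farther back than shut.
Start: joints at [-0.831, 0.255, 0.108, 0, -1.424, -0.285], TCP at [0.242, -0.494, 0.231] pointing down, gripper open.
Joint ranges: [-2.95, 2.95], [-1.21, 1.97], [-1.09, 1.5], [-2.87, 1.71], [-2.94, -0.07], [-3.05, 3.05]. Speed limits (rad/s): [2.57, 2.57, 3.14, 3.14, 3.14, 3.14].

### API

Orientations are given as a unit quaternion [w, x, y, z].
In Python, from plant import r, eyes gives the robot as it stands.
- The arm moves only by the shell command python3 -m jog 'ROWS' [FORCE]. ROWS is JSON, a list of rows, each a list of 3 entries, a list of its own where there are three numbers: the shift along the tool's x, y, z in mm, then the turn, a rotation vector about the tool's x, y, z in degrees, then the finger opening in mm, from 0 to 85.4. In form: [[[dx, dy, dz], [rx, ry, rz], gripper], ...]. A call has 1 to 8 rows; each row shifts and turns the commanded pose from where the row before left it, along the tool's axes as they then stand; what a row does not reach is not made up. A row lasts 1/8 s, in which the tool goes at most 62.5 mm and 10.7 degrees, less where a joint would pass 70% of its speed; a pose out of reach is approached as far as the arm can. A call is refused whole if a number of a shift passes 62.5 or a number of a turn 10.7, either way. A call with a gripper value outside its range is refused whole. The fingers move at their own pace and stop on an object; FORCE is the grip in N (left out, the last holds). Time passes only in rows, so rows that do not move let the fingers close. It gives the time, the measured TCP pose, the force, the opening and the grip force at its end, in the units of the state.
- r.get_state(): the state, without advancing time (a new reading comes with each control period).
- eyes.get_image(name): name is "scene" or "top" or "wrist"; returns a dict with "color" (480x640x3 uint8, red, green, blue), "range_z" (480x640 float32, m along the optical axis (not along the pixel's ray), 0 where there is no reading), "fx", "fy", "cx", "cy" (pixels), "rvec" (rotation vector, rad) and "tvec" (3), from world to camera coordinates, as OpenCV has them. Camera axes: x right, y down, z forward; pixel columns grow to the right and rows downward; lengths in m; the calibration is good to about 2 mm. The wrist camera is an equidistant fisheye: a pixel r from the principal point sees the ray r / f radians off the axis. A picture is of the moment at which its call begins.
- r.close_job(): hands the job in; it is judged then, once.
The state is a dict: "t": time; "joint_pos": joint angles; "qvel": joint speeds; "effort": joint torques, N m; "tcp_pos": TCP position; "orientation": TCP orientation; "force": force on the tool from outside, world axes, zero at the start; "ft_torque": the same for the moment, N m; "opening": opening from 0.0 (shut) to 1.0 (fully open); "grasp_force": force on a finger pad.
Only numpy, scipy, OpenCV 4.12 (cv2) and the standard library are available. Lean on these libraries where they do the work, as an engineer would, in place of code of your own. Each camera call takes 0.05 s, during which the arm holds its last target. There are 200 camera calls.

## Working session

There is one attempt and no reset: what is moved stays moved. The work goes in short steps, Python scripts to look and compute and a shell command to move; the robot and the scene stay as the last step left them, time stands still between calls to the robot, and variables do not carry over. Pictures are saved under pics/ and viewed, at most 10 in all, crops included, and the job is handed in when it is done.

```bash
ls; mkdir -p pics
python3 - <<'E'
from plant import r, eyes
import cv2,numpy as np,pickle
s=r.get_state();print(s)
d={n:eyes.get_image(n) for n in("top","scene")}
pickle.dump(d,open('im0.pkl','wb'))
for n in d:
    cv2.imwrite(f'pics/{n}0.png',d[n]['color'][:,:,::-1]); print(n,d[n]['fx'],d[n]['cx'],d[n]['rvec'],d[n]['tvec'])
E
```

```text
pics
{'t': 0.0, 'joint_pos': array([-8.31401241e-01,  2.55756701e-01,  1.07004651e-01, -4.47336398e-04,
       -1.42390469e+00, -2.84599014e-01]), 'qvel': array([-0.00011015,  0.00179676, -0.0009879 ,  0.00055851, -0.00155799,
        0.00053454]), 'effort': array([-2.92585883e-04, -3.86631918e+01,  2.37945002e+01,  5.36508635e+00,
       -6.04216082e-03,  9.81797513e-06]), 'tcp_pos': array([ 0.24143008, -0.49362784,  0.23039491]), 'orientation': array([-2.62864780e-04, -2.25411112e-01,  9.74263269e-01,  9.19306695e-04]), 'force': array([ 0.35511869,  0.02384717, -0.68053108]), 'ft_torque': array([ 0.03134955, -0.00434692, -0.00800697]), 'grasp_force': 0.0, 'opening': 1.0039300144895265}
top 539.3282148718105 317.845735623245 [ 2.13861644 -2.13836969  0.13735947] [-0.02875938  0.55863395  1.16800994]
scene 578.9023133233386 323.6912874779321 [ 0.60402811 -2.62874489  1.20899403] [0.49278539 0.21220861 1.01199678]
```

View pics/top0.png

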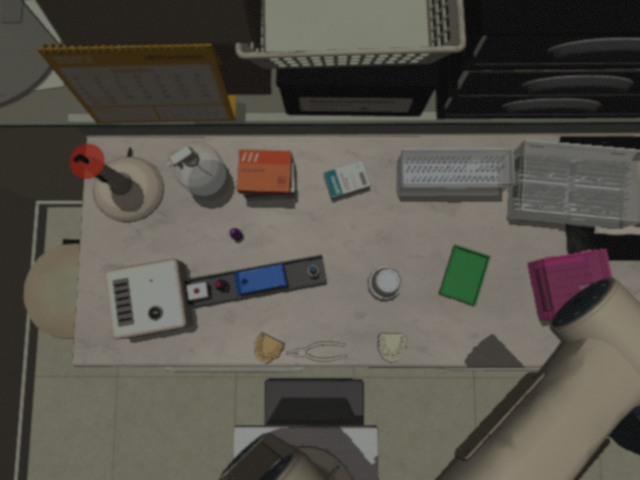

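View pics/scene0.png

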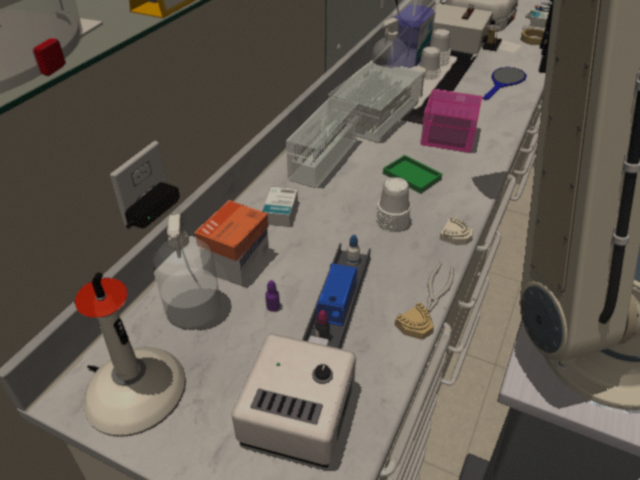

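Top view: extractor at (147,298), stub with red button at (197,291), red bottle at (221,285), tube at (262,279), blue bottle at (313,271), cups at (386,283), tray at (465,275), gauze carton around (347,180); purple decoy at (236,234). The scene view confirms that order along the trough: red bottle between stub and tube, blue bottle behind the tube.

```bash
cat > h.py <<'E'
import cv2,numpy as np,pickle
def P(im,uv,z):
    "pixels -> world points on plane z (pinhole cams)"
    R=cv2.Rodrigues(np.array(im['rvec'],float))[0];t=np.array(im['tvec'],float);C=-R.T@t
    uv=np.atleast_2d(uv).astype(float)
    d=np.c_[(uv[:,0]-im['cx'])/im['fx'],(uv[:,1]-im['cy'])/im['fy'],np.ones(len(uv))]@R
    return C+d*((z-C[2])/d[:,2])[:,None]
def D(im):
    "depth -> world XYZ image"
    R=cv2.Rodrigues(np.array(im['rvec'],float))[0];t=np.array(im['tvec'],float)
    v,u=np.mgrid[:480,:640];Z=im['range_z']
    c=np.stack([(u-im['cx'])/im['fx']*Z,(v-im['cy'])/im['fy']*Z,Z],-1)
    return (c-t)@R
def mask(im,lo,hi,box=None):
    h=cv2.cvtColor(im['color'],cv2.COLOR_RGB2HSV);m=cv2.inRange(h,np.array(lo),np.array(hi))
    if box is not None:
        b=np.zeros_like(m);x0,y0,x1,y1=box;b[y0:y1,x0:x1]=1;m=m*b
    return m
def big(m):
    c=max(cv2.findContours(m,cv2.RETR_EXTERNAL,cv2.CHAIN_APPROX_NONE)[0],key=cv2.contourArea)
    return c[:,0,:]
def rect(p):
    return cv2.minAreaRect((p[:,:2]*1000).astype(np.float32))
E
python3 - <<'E'
from h import *
d=pickle.load(open('im0.pkl','rb'));im=d['top'];X=D(im)
crop=cv2.resize(im['color'][225:325,180:500],None,fx=2.5,fy=2.5,interpolation=cv2.INTER_CUBIC)
cv2.imwrite('pics/c1.png',crop[:,:,::-1])
np.set_printoptions(precision=4,suppress=True)
m=mask(im,(50,80,40),(80,255,255),(420,220,520,320));print('tray',rect(P(im,big(m),.018)))
m=mask(im,(105,120,60),(125,255,255),(220,240,300,310));print('tube',rect(P(im,big(m),.049)))
m=mask(im,(0,0,0),(179,120,85),(180,240,335,315));c=big(m);print('trough',rect(P(im,c,.024)),cv2.boundingRect(c))
for n,b in(('red',(212,275,231,297)),('blue',(300,258,327,284))):
    u0,v0,u1,v1=b;q=X[v0:v1,u0:u1];h=q[...,2];k=h>.06
    print(n,k.sum(),np.median(q[k],0) if k.any() else h.max())
q=X[240:330,350:420];k=(q[...,2]>.095);print('cups',k.sum(),q[k].min(0),q[k].max(0))
q=X[255:345,95:195];k=(abs(q[...,2]-.092)<.006);print('hous',k.sum(),rect(q[k]))
q=X[155:205,315:380];k=(q[...,2]>.025);print('gauze',k.sum(),rect(q[k]),q[k][:,2].max())
for n,l,hh,b,z in(('redcap',(165,90,30),(179,255,255),(210,270,232,300),.072),('bluecap',(95,80,40),(115,255,255),(298,255,328,285),.072)):
    m=mask(im,l,hh,b)
    if m.any():c=big(m);print(n,P(im,cv2.minEnclosingCircle(c)[0],z),cv2.minEnclosingCircle(c))
m=mask(im,(0,130,80),(8,255,255),(185,275,210,305))
if m.any():print('button',P(im,big(m).mean(0),.0515))
E
```

```text
tray ((483.7501525878906, -357.95672607421875), (81.97808837890625, 116.17794799804688), 71.04326629638672)
tube ((473.0326232910156, 98.84671020507812), (49.925048828125, 110.77957916259766), 10.8488187789917)
trough ((461.3738098144531, 117.43576049804688), (120.61066436767578, 329.1582336425781), 2.468749761581421) (180, 255, 147, 60)
red 48 [0.4595 0.1866 0.0683]
blue 47 [ 0.4917 -0.0166  0.0686]
cups 539 [ 0.3842 -0.2029  0.095 ] [ 0.4918 -0.0488  1.2358]
hous 4589 ((428.54815673828125, 340.1202392578125), (147.19419860839844, 157.25318908691406), 10.418917655944824)
gauze 1136 ((565.7071533203125, -96.28266906738281), (360.4546813964844, 104.43327331542969), 1.4856892824172974) 1.235787080991586
redcap [[0.4594 0.1843 0.072 ]] ((219.07142639160156, 284.0), 4.192539215087891)
bluecap [[ 0.4904 -0.018   0.072 ]] ((312.6428527832031, 269.6428527832031), 2.720024824142456)
button [[0.4464 0.2388 0.0515]]
```

View pics/c1.png

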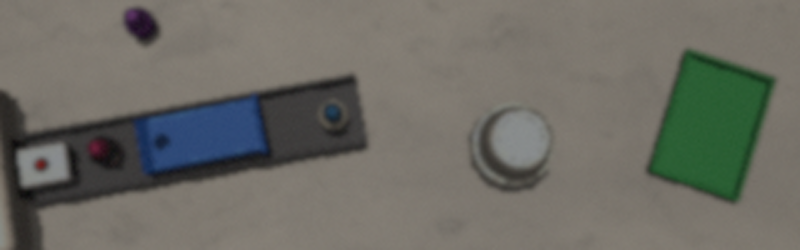

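Crop: button at (41,165), red cap (97,148), tube from (140,145) to (265,130), blue cap (333,114), cups (520,138), tray centre (712,127), all consistent with the measurements (the trough runs about 10.5° off world y). Next I plan the grasp of the blue bottle.

```bash
cat > go.py <<'E'
import sys,numpy as np
from plant import r
from scipy.spatial.transform import Rotation as Ro
def go(x,y,z,head):
    s=r.get_state();q=s['orientation'];R=Ro.from_quat(np.r_[q[1:],q[0]]).as_matrix()
    h=np.degrees(np.arctan2(R[1,1],R[0,1]));turn=-((head-h+180)%360-180)
    h=np.radians(head);yt=np.array([np.cos(h),np.sin(h),0]);zt=np.array([0,0,-1.]);xt=np.cross(yt,zt)
    T=np.c_[xt,yt,zt];d=(np.array([x,y,z])-s['tcp_pos'])*1000
    e=Ro.from_matrix(R.T@T).as_rotvec(degrees=True)
    print('t %.2f rotvec'%s['t'],e.round(1),'tool shift after turn',(T.T@d).round(1),'tcp',s['tcp_pos'].round(4),'j',s['joint_pos'].round(2))
if __name__=='__main__': go(*map(float,sys.argv[1:5]))
E
python3 go.py .491 -.0173 .15 190.5
```

```text
t 0.10 rotvec [  0.1   0.1 -74.4] tool shift after turn [-422.9 -332.2   80.5] tcp [ 0.2415 -0.4937  0.2305] j [-0.83  0.26  0.11 -0.   -1.42 -0.28]
```

```bash
python3 -m jog '[[[0,0,0],[0,0,-10.6],60],[[0,0,0],[0,0,-10.6],60],[[0,0,0],[0,0,-10.6],60],[[0,0,0],[0,0,-10.6],60],[[0,0,0],[0,0,-10.6],60],[[0,0,0],[0,0,-10.6],60],[[0,0,0],[0,0,-10.6],60]]' 30; python3 -m jog '[[[-45,-35,0],[0,0,0],60],[[-45,-35,0],[0,0,0],60],[[-45,-35,0],[0,0,0],60],[[-45,-35,0],[0,0,0],60],[[-45,-35,0],[0,0,0],60],[[-45,-35,0],[0,0,0],60],[[-45,-35,0],[0,0,0],60],[[-45,-35,0],[0,0,0],60]]';  python3 go.py .491 -.0173 .15 190.5
```

```text
t: 0.98
tcp_pos: [0.2415, -0.4938, 0.2307]
orientation: [-0.0, 0.769, -0.639, -0.001]
force: [-0.0, -0.3, -0.1]
opening: 0.706
grasp_force: 0.0
t: 1.98
tcp_pos: [0.4534, -0.0881, 0.2311]
orientation: [0.0, 0.768, -0.641, -0.0]
force: [1.1, -0.2, -0.2]
opening: 0.705
grasp_force: 0.0
t 1.98 rotvec [ 0.   0.  -0.2] tool shift after turn [-62.7 -49.9  81.1] tcp [ 0.4534 -0.0881  0.2311] j [ 0.15  0.08 -0.11 -0.   -1.39  0.03]
```

```bash
python3 -m jog '[[[-32,-25,30],[0,0,0],60],[[-31,-25,30],[0,0,0],60],[[0,0,20],[0,0,0],60],[[0,0,0],[0,0,0],60]]';  python3 go.py .491 -.0173 .026 190.5
python3 - <<'E'
from plant import eyes
from h import *
im=eyes.get_image('wrist');pickle.dump(im,open('w1.pkl','wb'));cv2.imwrite('pics/w1.png',im['color'][:,:,::-1]);print(im['fx'],im['cx'],im['cy'],im['rvec'],im['tvec'])
E
```

```text
t: 2.48
tcp_pos: [0.4897, -0.019, 0.1495]
orientation: [0.002, 0.768, -0.641, -0.001]
force: [-0.0, -0.6, 0.1]
opening: 0.703
grasp_force: 0.0
t 2.48 rotvec [ 0.3 -0.  -0.2] tool shift after turn [ -1.4  -1.6 123.5] tcp [ 0.4897 -0.019   0.1495] j [ 0.28  0.18 -0.2  -0.   -1.2  -0.1 ]
371.64829954431775 311.4295095985906 237.79293403015575 [-0.27602132  3.06772822  0.45000791] [0.47756994 0.08793313 0.33260706]
```

View pics/w1.png

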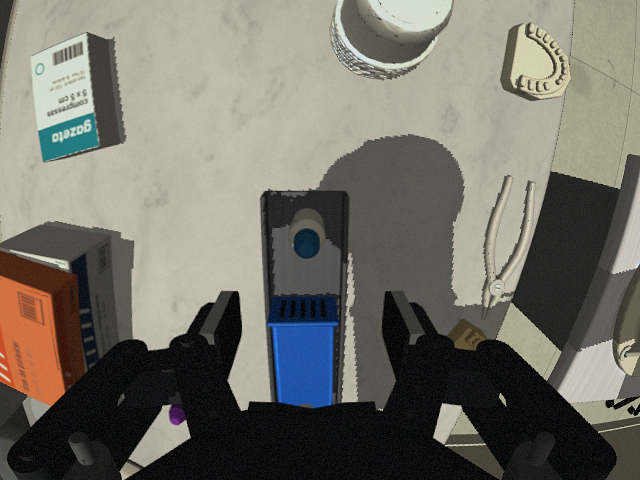

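Wrist view: blue cap at (306,243), tube plate at about (303,305), and the trough runs parallel to the tool x axis. I cast the cap ray to refine the position.

```bash
cat >> h.py <<'E'
def W(im,uv,z):
    "fisheye wrist pixels -> world points on plane z"
    R=cv2.Rodrigues(np.array(im['rvec'],float))[0];C=-R.T@np.array(im['tvec'],float)
    p=(np.atleast_2d(uv)-[im['cx'],im['cy']])/[im['fx'],im['fy']];a=np.linalg.norm(p,axis=1)+1e-9
    d=np.c_[p*(np.sin(a)/a)[:,None],np.cos(a)]@R
    return C+d*((z-C[2])/d[:,2])[:,None]
E
python3 - <<'E'
from h import *
np.set_printoptions(precision=4,suppress=True)
im=pickle.load(open('w1.pkl','rb'))
m=mask(im,(90,80,30),(115,255,255),(285,225,330,262));c=big(m);ce,ra=cv2.minEnclosingCircle(c);print(ce,ra,W(im,ce,.072))
print('tube top edge',W(im,[[270,306],[337,304]],.05))
print('trough end',W(im,[[262,192],[348,193]],.024))
print('trough walls',W(im,[[265,270],[350,270]],.024))
E
```

```text
(306.0, 243.125) 14.440170288085938 [[ 0.4931 -0.0225  0.072 ]]
tube top edge [[0.5097 0.0366 0.05  ]
 [0.4619 0.0262 0.05  ]]
trough end [[ 0.5297 -0.0404  0.024 ]
 [ 0.4675 -0.0508  0.024 ]]
trough walls [[0.5186 0.0199 0.024 ]
 [0.4535 0.008  0.024 ]]
```

```bash
python3 -m jog '[[[1,-2,40],[0,0,0],60],[[0,0,40],[0,0,0],60],[[0,0,30],[0,0,0],60],[[0,0,13],[0,0,0],60],[[0,0,0],[0,0,0],60],[[0,0,0],[0,0,0],15],[[0,0,0],[0,0,0],15],[[0,0,0],[0,0,0],15]]' 30; python3 -m jog '[[[0,0,0],[0,0,0],15],[[0,0,0],[0,0,0],15]]'; python3 go.py .492 -.02 .026 190.5
```

```text
t: 3.52
tcp_pos: [0.4942, -0.0196, 0.0296]
orientation: [-0.001, 0.768, -0.641, 0.001]
force: [-1.7, 0.2, 6.7]
opening: 0.292
grasp_force: 29.4
t: 3.78
tcp_pos: [0.4942, -0.0196, 0.0297]
orientation: [-0.001, 0.768, -0.641, 0.001]
force: [-0.6, -0.2, 6.5]
opening: 0.29
grasp_force: 29.4
t 3.77 rotvec [-0.1 -0.  -0.2] tool shift after turn [0.  2.3 3.7] tcp [ 0.4942 -0.0196  0.0297] j [ 0.28  0.31 -0.37  0.   -0.89 -0.1 ]
```

```bash
python3 -m jog '[[[0,0,-15],[0,0,0],15],[[0,0,-40],[0,0,0],15],[[0,0,-50],[0,0,0],15],[[0,0,-45],[0,0,0],15],[[0,0,0],[0,0,9.8],15],[[0,0,0],[0,0,9.8],15],[[0,0,0],[0,0,9.8],15],[[0,0,0],[0,0,0],15]]'; python3 go.py .4987 -.3822 .06 161
```

```text
t: 4.78
tcp_pos: [0.493, -0.0196, 0.1784]
orientation: [0.0, -0.58, 0.814, 0.0]
force: [-0.3, -0.4, 0.3]
opening: 0.287
grasp_force: 29.6
t 4.78 rotvec [ 0.   0.  -0.1] tool shift after turn [ 341.  -123.4  118.4] tcp [ 0.493  -0.0196  0.1784] j [ 0.28  0.17 -0.14 -0.   -1.26 -0.61]
```

```bash
python3 -m jog '[[[43,-15,0],[0,0,0],15],[[43,-15,0],[0,0,0],15],[[43,-15,0],[0,0,0],15],[[43,-16,0],[0,0,0],15],[[43,-16,0],[0,0,0],15],[[43,-16,0],[0,0,0],15],[[43,-15,0],[0,0,0],15],[[40,-15,0],[0,0,0],15]]'; python3 -m jog '[[[0,0,40],[0,0,0],15],[[0,0,40],[0,0,0],15],[[0,0,38],[0,0,0],15],[[0,0,0],[0,0,0],15]]'; python3 go.py .4987 -.3822 .0297 161
python3 - <<'E'
from plant import eyes
from h import *
im=eyes.get_image('wrist');pickle.dump(im,open('w2.pkl','wb'));cv2.imwrite('pics/w2.png',im['color'][:,:,::-1])
E
```

```text
t: 5.78
tcp_pos: [0.4973, -0.3837, 0.1782]
orientation: [-0.0, -0.581, 0.814, 0.0]
force: [0.8, 0.2, -0.5]
opening: 0.291
grasp_force: 29.6
t: 6.28
tcp_pos: [0.4953, -0.381, 0.0571]
orientation: [-0.002, -0.581, 0.814, 0.003]
force: [-0.1, -0.8, 0.3]
opening: 0.29
grasp_force: 29.7
t 6.28 rotvec [0.4 0.1 0. ] tool shift after turn [ 0.1 -3.6 27.4] tcp [ 0.4953 -0.381   0.0571] j [-0.41  0.51  0.03 -0.   -1.1   0.08]
```

View pics/w2.png

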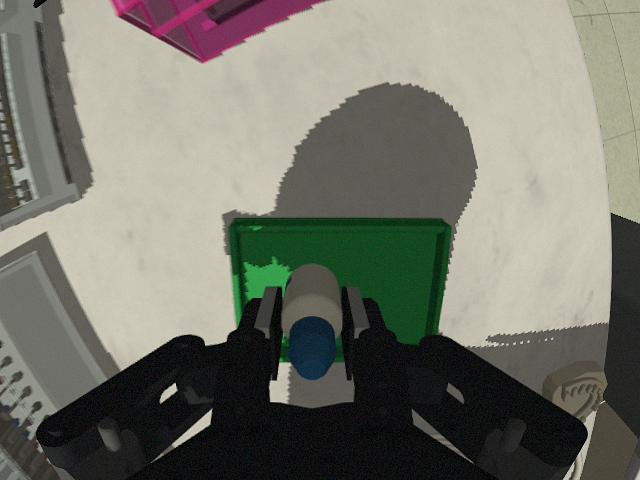

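Wrist view: the bottle hangs upright between the pads at (312,315), over the tray (columns 235 to 447), clear of its walls. I lower and release it.

```bash
python3 -m jog '[[[0,-2,15],[0,0,0],15],[[0,0,8],[0,0,0],15],[[0,0,4],[0,0,0],15],[[0,0,0],[0,0,0],15],[[0,0,0],[0,0,0],15],[[0,0,0],[0,0,0],40],[[0,0,0],[0,0,0],45],[[0,0,0],[0,0,0],45]]'; python3 -m jog '[[[0,0,-15],[0,0,0],45],[[0,0,-30],[0,0,0],45],[[0,0,-50],[0,0,0],50],[[0,0,-50],[0,0,0],60],[[0,0,0],[0,0,-9.8],60],[[0,0,0],[0,0,-9.8],60],[[0,0,0],[0,0,-9.8],60]]'; python3 go.py .4597 .186 .15 190.5;  python3 - <<'E'
from plant import eyes
from h import *
im=eyes.get_image('wrist');pickle.dump(im,open('w3.pkl','wb'))
t=eyes.get_image('top');pickle.dump(t,open('t3.pkl','wb'))
X=D(t)[240:315,430:500];k=(X[...,2]>.055)&(X[...,2]<.09);print(k.sum(),np.median(X[k],0))
E
```

```text
t: 7.32
tcp_pos: [0.4995, -0.3829, 0.0334]
orientation: [0.0, -0.58, 0.815, -0.0]
force: [0.6, 0.2, 0.2]
opening: 0.529
grasp_force: 0.0
t: 8.2
tcp_pos: [0.4995, -0.383, 0.1797]
orientation: [-0.0, 0.769, -0.639, 0.001]
force: [0.1, 0.1, -0.0]
opening: 0.701
grasp_force: 0.0
t 8.20 rotvec [-0.1 -0.1  0.1] tool shift after turn [-566.7  -64.5   29.7] tcp [ 0.4995 -0.383   0.1797] j [-0.41  0.43  0.23  0.   -1.37  0.59]
0 [nan nan nan]
  return _methods._mean(a, axis=axis, dtype=dtype,
  ret = um.true_divide(
```

```bash
python3 -m jog '[[[-60,-7,0],[0,0,0],60],[[-60,-7,0],[0,0,0],60],[[-60,-7,0],[0,0,0],60],[[-60,-7,0],[0,0,0],60],[[-60,-7,0],[0,0,0],60],[[-60,-7,0],[0,0,0],60],[[-60,-7,0],[0,0,0],60],[[-60,-7,0],[0,0,0],60]]'; python3 -m jog '[[[-20,-2,10],[0,0,0],60],[[-20,-2,10],[0,0,0],60],[[0,0,0],[0,0,0],60]]'; python3 go.py .4597 .186 .026 190.5;  python3 - <<'E'
from plant import eyes
from h import *
im=eyes.get_image('wrist');pickle.dump(im,open('w3.pkl','wb'))
t=eyes.get_image('top');pickle.dump(t,open('t3.pkl','wb'))
np.set_printoptions(precision=4,suppress=True)
X=D(t)[240:315,430:500];k=(X[...,2]>.055)&(X[...,2]<.09);print('blue',k.sum(),np.median(X[k],0))
a=im['color'];b=cv2.resize(t['color'][230:320,420:510],(480,480))
cv2.imwrite('pics/w3.png',cv2.resize(np.hstack([a,b]),(800,343))[:,:,::-1])
E
```

```text
t: 9.3
tcp_pos: [0.4688, 0.1014, 0.1794]
orientation: [-0.001, 0.766, -0.643, 0.0]
force: [1.5, -0.0, 0.5]
opening: 0.703
grasp_force: 0.0
t: 9.68
tcp_pos: [0.4655, 0.1404, 0.1582]
orientation: [0.0, 0.767, -0.642, -0.0]
force: [0.1, 0.5, -0.4]
opening: 0.702
grasp_force: 0.0
t 9.68 rotvec [ 0.  -0.  -0.3] tool shift after turn [-45.9  -2.7 132.2] tcp [0.4655 0.1404 0.1582] j [ 0.62  0.17 -0.19 -0.   -1.21 -0.44]
blue 57 [ 0.4996 -0.3771  0.066 ]
```

View pics/w3.png

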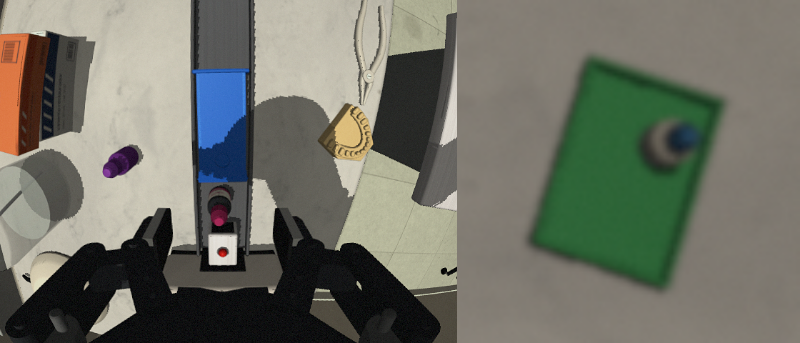

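The blue bottle stands in the tray (depth top at 66 mm). The red cap is at about (307,299) in the wrist image, between the stub and the tube; I refine it.

Run:
```python
from h import *
np.set_printoptions(precision=4,suppress=True)
im=pickle.load(open('w3.pkl','rb'))
m=mask(im,(160,90,60),(179,255,255),(285,275,330,320));c=big(m);ce,ra=cv2.minEnclosingCircle(c);print(ce,ra,W(im,ce,.072),W(im,ce,.06))
# bottle base ends and button
m=mask(im,(0,150,90),(8,255,255),(295,335,325,365))
if m.any(): print('button',W(im,big(m).mean(0),.0515))
s=1.4
print('mouth',W(im,[[196*s,182*s],[247*s,181*s]],.05),'trough',W(im,[[194*s,182*s],[253*s,182*s]],.024))
```

```text
(305.1158447265625, 302.4542541503906) 13.133350372314453 [[0.4621 0.1817 0.072 ]] [[0.4613 0.1877 0.06  ]]
button [[0.448  0.2373 0.0515]]
mouth [[0.4888 0.1592 0.05  ]
 [0.4386 0.1491 0.05  ]] trough [[0.4921 0.1691 0.024 ]
 [0.4277 0.1575 0.024 ]]
```

```bash
python3 -m jog '[[[-45,-4,0],[0,0,0],60],[[0,0,40],[0,0,0],60],[[0,0,40],[0,0,0],60],[[0,0,36],[0,0,0],60],[[0,0,13],[0,0,0],60],[[0,0,0],[0,0,0],60],[[0,0,0],[0,0,0],15],[[0,0,0],[0,0,0],15]]' 30; python3 -m jog '[[[0,0,0],[0,0,0],15],[[0,0,0],[0,0,0],15],[[0,0,-15],[0,0,0],15],[[0,0,-20],[0,0,0],15],[[0,0,-50],[0,0,0],15],[[0,0,-45],[0,0,0],15],[[0,0,-20],[0,0,0],15]]'; python3 go.py .4689 -.3338 .06 161
```

```text
t: 10.78
tcp_pos: [0.4627, 0.1851, 0.0307]
orientation: [-0.001, 0.768, -0.641, 0.0]
force: [-0.3, -2.3, 11.4]
opening: 0.289
grasp_force: 31.4
t: 11.65
tcp_pos: [0.4627, 0.1851, 0.1826]
orientation: [-0.002, 0.768, -0.641, 0.001]
force: [-0.4, 0.3, -0.4]
opening: 0.287
grasp_force: 29.7
t 11.65 rotvec [-0.2  0.2 29.3] tool shift after turn [ 488.6 -174.8  122.6] tcp [0.4627 0.1851 0.1826] j [ 0.7   0.17 -0.12  0.   -1.27 -0.52]
```

```bash
python3 -m jog '[[[0,0,0],[0,0,9.8],15],[[0,0,0],[0,0,9.8],15],[[0,0,0],[0,0,9.7],15],[[49,-18,0],[0,0,0],15],[[49,-18,0],[0,0,0],15],[[49,-18,0],[0,0,0],15],[[49,-17,0],[0,0,0],15],[[49,-17,0],[0,0,0],15]]';  python3 -m jog '[[[49,-18,0],[0,0,0],15],[[49,-18,0],[0,0,0],15],[[49,-17,0],[0,0,0],15],[[49,-17,0],[0,0,0],15],[[48,-17,0],[0,0,0],15],[[0,0,40],[0,0,0],15],[[0,0,40],[0,0,0],15],[[0,0,0],[0,0,0],15]]'; python3 go.py .4689 -.3338 .0307 161
```

```text
t: 12.65
tcp_pos: [0.4648, -0.0773, 0.1797]
orientation: [0.0, -0.581, 0.814, -0.0]
force: [0.3, -0.0, -0.7]
opening: 0.289
grasp_force: 29.7
t: 13.65
tcp_pos: [0.4654, -0.3338, 0.0964]
orientation: [-0.002, -0.58, 0.815, 0.003]
force: [-0.3, -0.9, 0.1]
opening: 0.29
grasp_force: 29.7
t 13.65 rotvec [ 0.4  0.1 -0.1] tool shift after turn [-1.1 -3.3 65.7] tcp [ 0.4654 -0.3338  0.0964] j [-0.35  0.38 -0.07 -0.   -1.13  0.02]
```

```bash
python3 -m jog '[[[0,-2,35],[0,0,0],15],[[0,0,18],[0,0,0],15],[[0,0,10],[0,0,0],15],[[0,0,4],[0,0,0],15],[[0,0,0],[0,0,0],15],[[0,0,0],[0,0,0],15]]'; python3 go.py .4689 -.3338 .0307 161
```

```text
t: 14.4
tcp_pos: [0.4701, -0.3357, 0.0332]
orientation: [0.0, -0.58, 0.814, -0.001]
force: [-0.1, 0.1, -0.4]
opening: 0.292
grasp_force: 29.7
t 14.40 rotvec [-0.1 -0.  -0. ] tool shift after turn [-1.4  1.8  2.5] tcp [ 0.4701 -0.3357  0.0332] j [-0.35  0.44 -0.15  0.   -0.98  0.02]
```

```bash
python3 -m jog '[[[0,0,2],[0,0,0],15],[[0,0,0],[0,0,0],15],[[0,0,0],[0,0,0],35],[[0,0,0],[0,0,0],45],[[0,0,0],[0,0,0],45],[[0,0,-15],[0,0,0],45],[[0,0,-40],[0,0,0],45],[[0,0,-60],[0,0,0],45]]';  python3 -m jog '[[[0,0,-30],[0,0,0],0],[[0,0,0],[0,0,-9.8],0],[[0,0,0],[0,0,-9.8],0],[[0,0,0],[0,0,-9.7],0],[[-60,0,0],[0,0,0],0],[[-60,0,0],[0,0,0],0],[[-60,0,0],[0,0,0],0],[[-60,0,0],[0,0,0],0]]'; python3 go.py .4878 .0133 .025 190.3
python3 - <<'E'
from plant import eyes
from h import *
t=eyes.get_image('top');b=cv2.resize(t['color'][225:325,180:500],None,fx=2.5,fy=2.5)
cv2.imwrite('pics/t4.png',b[:,:,::-1])
E
```

```text
t: 15.4
tcp_pos: [0.4685, -0.335, 0.1461]
orientation: [-0.001, -0.58, 0.814, 0.001]
force: [0.9, -0.7, 0.2]
opening: 0.529
grasp_force: 0.0
t: 16.4
tcp_pos: [0.4265, -0.0978, 0.1765]
orientation: [-0.001, 0.767, -0.641, 0.001]
force: [1.0, 0.7, 0.5]
opening: 0.002
grasp_force: 0.0
t 16.40 rotvec [-0.1 -0.  -0.1] tool shift after turn [-98.3 -80.2 151.5] tcp [ 0.4265 -0.0978  0.1765] j [ 0.14  0.06 -0.27  0.   -1.24  0.04]
```

View pics/t4.png

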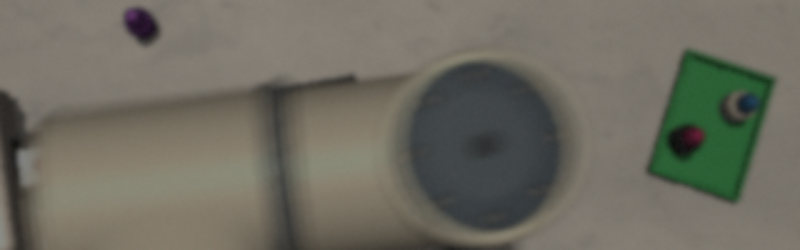

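Both bottles stand in the tray: blue at crop (740,105), red at (687,140). Next I go behind the tube with shut fingers.

```bash
python3 -m jog '[[[-49,-40,0],[0,0,0],0],[[-49,-40,0],[0,0,0],0],[[0,0,50],[0,0,0],0],[[0,0,0],[0,0,0],0]]'; python3 go.py .4878 .0133 .025 190.3
```

```text
t: 16.95
tcp_pos: [0.4849, 0.01, 0.1231]
orientation: [0.003, 0.768, -0.641, -0.002]
force: [0.2, -0.0, 0.2]
opening: -0.001
grasp_force: 0.0
t 16.95 rotvec [ 0.4 -0.   0. ] tool shift after turn [-2.7 -3.4 98.1] tcp [0.4849 0.01   0.1231] j [ 0.34  0.2  -0.25 -0.   -1.13 -0.16]
```

```bash
python3 -m jog '[[[0,-1,45],[0,0,0],0],[[0,0,35],[0,0,0],0],[[0,0,18],[0,0,0],0],[[0,0,0],[0,0,0],0],[[0,0,0],[0,0,0],0]]'; python3 go.py .4629 .1404 .025 190.3
```

```text
t: 17.58
tcp_pos: [0.4899, 0.0102, 0.0295]
orientation: [-0.001, 0.767, -0.641, 0.001]
force: [0.0, -0.7, 0.2]
opening: 0.002
grasp_force: 0.0
t 17.57 rotvec [-0.2 -0.  -0. ] tool shift after turn [-133.     3.3    4.5] tcp [0.4899 0.0102 0.0295] j [ 0.34  0.3  -0.39  0.   -0.88 -0.16]
```

```bash
python3 -m jog '[[[-10,2,2],[0,0,0],0],[[-12,0,0],[0,0,0],0],[[-12,0,0],[0,0,0],0],[[-10,0,0],[0,0,0],0],[[-10,0,0],[0,0,0],0],[[-10,0,0],[0,0,0],0],[[-8,0,0],[0,0,0],0]]'; python3 go.py .4647 .1403 .025 190.3; python3 -m jog '[[[-6,0,0],[0,0,0],0],[[-6,0,0],[0,0,0],0],[[-6,0,0],[0,0,0],0],[[-6,0,0],[0,0,0],0],[[-6,0,0],[0,0,0],0]]'; python3 go.py .4647 .1403 .025 190.3
```

```text
t: 18.45
tcp_pos: [0.4734, 0.0814, 0.0253]
orientation: [0.0, 0.768, -0.641, -0.0]
force: [1.5, -0.9, 0.4]
opening: -0.002
grasp_force: 0.5
t 18.45 rotvec [ 0. -0. -0.] tool shift after turn [-59.5  -2.    0.3] tcp [0.4734 0.0814 0.0253] j [ 0.5   0.29 -0.41  0.   -0.87 -0.32]
t: 19.08
tcp_pos: [0.4681, 0.1106, 0.0253]
orientation: [0.0, 0.767, -0.641, -0.0]
force: [0.9, -1.2, 1.2]
opening: 0.003
grasp_force: 0.5
t 19.07 rotvec [ 0.  -0.  -0.1] tool shift after turn [-29.9  -1.9   0.3] tcp [0.4681 0.1106 0.0253] j [ 0.56  0.29 -0.41 -0.   -0.87 -0.38]
```

```bash
python3 -m jog '[[[-4,0,0],[0,0,0],0],[[-4,0,0],[0,0,0],0],[[-4,0,0],[0,0,0],0],[[-4,0,0],[0,0,0],0]]'; python3 -m jog '[[[-3,0,0],[0,0,0],0],[[-3,0,0],[0,0,0],0],[[-2,0,0],[0,0,0],0],[[-2,0,0],[0,0,0],0]]'; python3 go.py .4647 .1403 .025 190.3
python3 - <<'E'
from plant import eyes
from h import *
im=eyes.get_image('wrist');cv2.imwrite('pics/w5.png',im['color'][:,:,::-1]);pickle.dump(im,open('w5.pkl','wb'))
E
```

```text
t: 19.58
tcp_pos: [0.4652, 0.1256, 0.0252]
orientation: [0.001, 0.768, -0.641, 0.0]
force: [1.2, -5.1, 0.7]
opening: 0.0
grasp_force: 2.9
t: 20.08
tcp_pos: [0.4636, 0.1363, 0.0253]
orientation: [-0.0, 0.767, -0.641, -0.0]
force: [-0.1, -1.5, 0.0]
opening: -0.002
grasp_force: 0.5
t 20.07 rotvec [-0.  0. -0.] tool shift after turn [-3.8 -1.8  0.3] tcp [0.4636 0.1363 0.0253] j [ 0.61  0.3  -0.41 -0.   -0.87 -0.43]
```

View pics/w5.png

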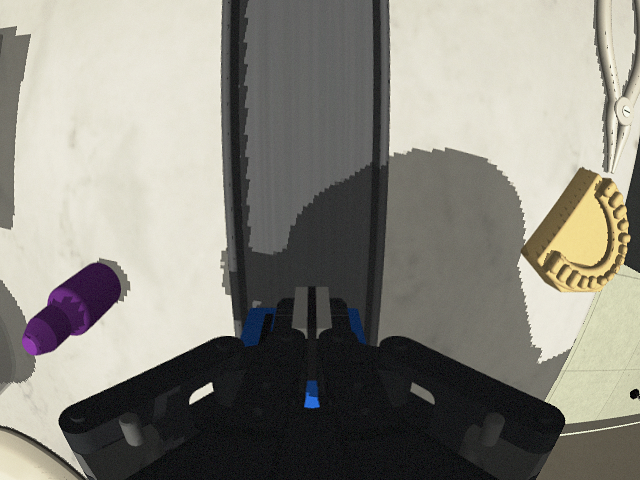

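The wrist view shows the fingers against the tube's plate at (305,310). The force peaked at about 5 N and then fell, which looks like the button passing. I creep on until the mouth meets the housing.

```bash
python3 -m jog '[[[-2,0,0],[0,0,0],0],[[-2,0,0],[0,0,0],0]]'; python3 -m jog '[[[-2,0,0],[0,0,0],0],[[-1,0,0],[0,0,0],0]]'; python3 go.py .4647 .1403 .025 190.3
```

```text
t: 20.38
tcp_pos: [0.4629, 0.1402, 0.0253]
orientation: [-0.0, 0.767, -0.641, -0.0]
force: [0.4, -0.9, -0.4]
opening: 0.002
grasp_force: 0.0
t: 20.62
tcp_pos: [0.4623, 0.1426, 0.0253]
orientation: [0.0, 0.768, -0.641, 0.0]
force: [0.2, -2.6, 1.5]
opening: -0.006
grasp_force: 1.4
t 20.62 rotvec [ 0. -0. -0.] tool shift after turn [ 2.7 -2.   0.3] tcp [0.4623 0.1426 0.0253] j [ 0.62  0.3  -0.4   0.   -0.87 -0.45]
```

```bash
python3 -m jog '[[[-1,0,0],[0,0,0],0],[[-1,0,0],[0,0,0],0]]'; python3 -m jog '[[[-1,0,0],[0,0,0],0],[[-1,0,0],[0,0,0],0]]'; python3 go.py .4647 .1403 .025 190.3
```

```text
t: 20.88
tcp_pos: [0.4615, 0.1429, 0.0253]
orientation: [0.002, 0.768, -0.641, 0.001]
force: [1.1, -10.4, 3.5]
opening: -0.002
grasp_force: 5.1
t: 21.12
tcp_pos: [0.4611, 0.1429, 0.0253]
orientation: [0.003, 0.768, -0.641, 0.001]
force: [3.5, -17.8, 4.1]
opening: 0.002
grasp_force: 9.0
t 21.12 rotvec [ 0.2 -0.4  0. ] tool shift after turn [ 3.2 -3.1  0.3] tcp [0.4611 0.1429 0.0253] j [ 0.63  0.3  -0.41  0.01 -0.87 -0.45]
```

Hard stop at 18 N, at the expected position. I back off, lift clear and look.

```bash
python3 -m jog '[[[6,0,0],[0,0,0],0],[[25,0,0],[0,0,0],0],[[20,0,-20],[0,0,0],0],[[0,0,-50],[0,0,0],0],[[0,0,-60],[0,0,0],0],[[50,0,-40],[0,0,0],0],[[60,0,0],[0,0,0],0],[[60,0,0],[0,0,0],0]]';python3 -m jog '[[[60,50,0],[0,0,0],0],[[60,50,0],[0,0,0],0],[[50,20,0],[0,0,0],0],[[0,0,0],[0,0,0],0]]'
python3 - <<'E'
from plant import eyes
from h import *
np.set_printoptions(precision=4,suppress=True)
d={n:eyes.get_image(n) for n in('top','scene')}
t=d['top'];a=cv2.resize(t['color'][235:325,170:500],(800,218),interpolation=cv2.INTER_CUBIC)
b=cv2.resize(d['scene']['color'][150:400,220:470],(380,380),interpolation=cv2.INTER_CUBIC)
c=cv2.resize(t['color'][255:315,175:255],(420,315),interpolation=cv2.INTER_CUBIC)
o=np.zeros((600,800,3),np.uint8);o[:218]=a;o[219:599,:380]=b;o[230:545,380:]=c
cv2.imwrite('pics/f.png',o[:,:,::-1])
m=mask(t,(105,120,60),(125,255,255),(180,240,300,310));print('tube',rect(P(t,big(m),.049)))
m=mask(t,(0,110,70),(10,255,255),(185,275,215,305))
if m.any():print('button',P(t,big(m).mean(0),.0515))
X=D(t)[240:315,430:500];k=(X[...,2]>.055)&(X[...,2]<.09);print(k.sum(),X[k].min(0),X[k].max(0))
E
```

```text
t: 22.12
tcp_pos: [0.5015, -0.0705, 0.1951]
orientation: [-0.001, 0.768, -0.641, 0.001]
force: [0.2, 0.3, 0.4]
opening: 0.001
grasp_force: 0.0
t: 22.62
tcp_pos: [0.4275, -0.2337, 0.1943]
orientation: [-0.0, 0.766, -0.643, 0.0]
force: [-0.1, 0.8, -0.1]
opening: 0.003
grasp_force: 0.0
tube ((452.3041076660156, 207.4735565185547), (50.141571044921875, 112.11531829833984), 9.485974311828613)
button [[0.4468 0.2403 0.0515]]Traceback (most recent call last):
  File "<stdin>", line 13, in <module>
    return umr_minimum(a, axis, None, out, keepdims, initial, where)
ValueError: zero-size array to reduction operation minimum which has no identity
```

View pics/f.png

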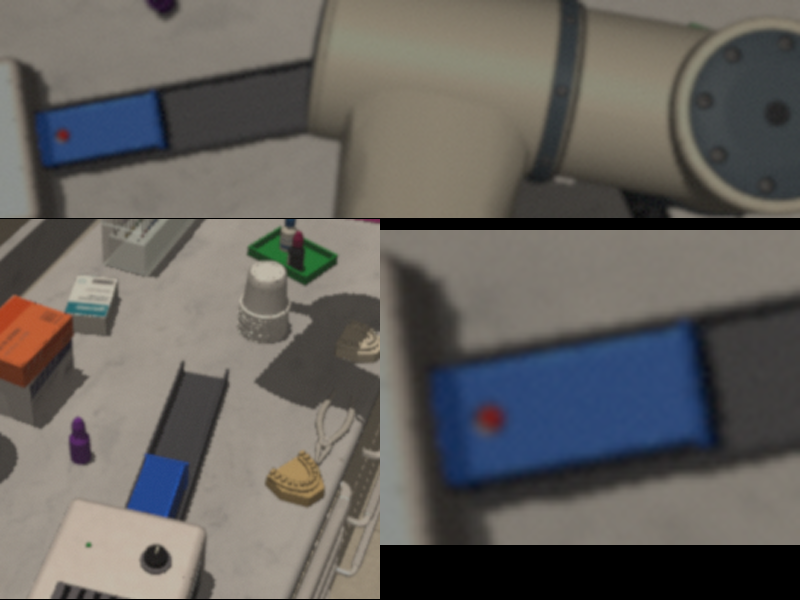

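The red button shows through the hole (crop at 490,418), 33 mm from the tube centre as it should be when fully home. Both bottles stand in the tray, and the cups and carton look undisturbed. I hand in the job.

```bash
python3 -c "
from plant import r
print(r.close_job())"
```

```text
the job is handed in; nothing more can be done
None
```

The job is handed in at about 23 s: the tube is home on the stub with the red button up through its hole, both bottles stand upright in the green tray, and the cups and gauze carton look unmoved in the last images; the hand-in call returned no verdict.

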